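# Press a dowel home with the star wheel of a bench press

## Robot

A 6-joint arm with a two-finger parallel gripper is mounted at the origin on a cart in front of the work surface, level with it; the furniture and walls round the work are solid. World frame = base frame: x ahead of the robot, y to its left, z up, the work surface at z = 0. Lengths are in m, angles in rad, forces in N, time in s.
With the tool pointing down it reaches from about 0.375 to 0.9 m from the base axis. Payload 3.1 kg.
Tool frame: the origin (TCP) lies at the very end of the fingers, on their centre line; the grasp point (between the pads) lies 19 mm behind it; z points along the fingers, y is the line along which they close (so a half turn about z gives the same grasp; the last joint's range is limited). The gripper opens to 87 mm and grips with 3 to 60 N. Pads are 19 mm wide; open, the fingers measure 117 mm over their backs; the gripper's body (75 mm by 190 mm) begins 51 mm behind the grasp point.
Start: joints at [-1.294, 0.527, 1.433, -0, 1.181, -0.178], TCP at [0.275, -0.561, 0.223] pointing down, gripper open.
Joint ranges: [-3.08, 3.08], [-0.75, 2.2], [0.22, 2.44], [-1.43, 4.57], [0, 2.65], [-2.85, 2.85]. Speed limits (rad/s): [2.79, 2.79, 3.14, 3.14, 3.14, 3.14].

## Interface

Orientations are given as a unit quaternion [x, y, z, w].
In Python, from rig import robot gives the robot as it stands. The module is installed in compiled form; this text tells all that it offers.
- The arm moves only by the tool servo_tool, never from a script. Its argument "rows" is one flat list of numbers, 5 for each row, row after row: the closure, from -1 (fully open) to 1 (shut), so that 0 is half open, then the shift along the tool's x, y, z in m, then the turn about the tool's z in degrees. A call has 1 to 5 rows; each row shifts and turns the commanded pose from where the row before left it, along the tool's axes as they then stand; what a row does not reach is not made up. A row lasts 1/12 s, in which the tool goes at most 41.7 mm and 7.16 degrees, less where a joint would pass 70% of its speed; a pose out of reach is approached as far as the arm can. A call with a gripper value outside its range is refused whole. The fingers move at their own pace and stop on an object; "newtons" is the grip in N (left out, the last holds). Time passes only in rows, so rows that do not move let the fingers close. It gives the time, the measured TCP pose, the force, the opening and the grip force at its end, in the units of the state.
- robot.get_obs(): the state, without advancing time (a new reading comes with each control period).
- robot.camera(name): name is "scene" or "top" or "wrist"; returns a dict with "pixels" (420x560x3 uint8, red, green, blue), "intrinsics" (3x3 intrinsics, pixels), "dist" ([k1, k2, p1, p2, k3] as OpenCV has them; the pictures are not rectified), "rvec" (rotation vector, rad) and "tvec" (3), from world to camera coordinates, as OpenCV has them; the wrist camera has in their place "mount" (4x4, takes a point from camera to tool coordinates, whose origin is the TCP and whose axes are the flange's). Camera axes: x right, y down, z forward; pixel columns grow to the right and rows downward; lengths in m; the calibration is good to about 2 mm. A picture is of the moment at which its call begins: read the wrist's pose just before it. There is no depth.
- robot.hand_in(): hands the job in; it is judged then, once.
Trained networks look in a picture, given as the dict that the camera call returned (one of the last four; its "shot" number tells which), for a name from the list of things; names that differ only in an ending like _2 or _b are one class to them, and where a whole thing is asked for, a point or a joint stands for the part that bears it (a point fixed in the world has none). Each returns a list of dicts, best first, with "score" (0 to 1); they miss things now and then, are a little off and sometimes report something else, mostly with a low value. They report only what shows in the picture. A call takes as long as a camera call. They do not tell look-alikes from the thing itself.
- robot.spot_in(picture, query): "at" ([x, y, z] in m, in world coordinates, good to about 4 mm: the middle of the surface that is visible of it).
- robot.outline_of(picture, query): "region" (420x560 bool, what is visible of it).
- robot.place_of(picture, query): "at" ([x, y, z] in m, in world coordinates, good to about 4 mm: a listed point, or the origin of a listed thing).
The state is a dict: "time": time; "q": joint angles; "joint_velocities": joint speeds; "joint_torque": joint torques, N m; "position": TCP position; "tool_rot": TCP orientation; "ft_force": force on the tool from outside, world axes, zero at the start; "moment": the same for the moment, N m; "grip_width": finger opening in m; "grip_force": force on a finger pad.
Only numpy, scipy, OpenCV 4.12 (cv2) and the standard library are available. Lean on these libraries where they do the work, as an engineer would, in place of code of your own. Each camera call takes 0.05 s, during which the arm holds its last target. There are 200 camera calls.

## Task

Slide the aluminium bar along its guides under the press until it rests against the back stop, then turn the press's star wheel by its spokes, pushing their tops away from you, until the ram has pushed the dowel fully home and bears firmly on it; feel for that and do not force it. Then turn the wheel back so that the ram stands a good 20 mm clear of the dowel, and leave the other things on the bench where they are.

Things in the scene. Friction and masses are not known exactly. Their poses are not given: they have to be found in the camera images.
- press: grey rack press fixed to the bench, turned by up to 0.2 rad; origin on the bench top under the ram's axis, +x to its back, z up. Base plate 250 x 110 x 20 mm, x -140 to +110 mm. Guide rails along x (-95 to +40 mm), 53 mm apart, tops at z 34 mm; back stop's face at x +40 mm. Head 60 mm wide, x -45 to +110 mm, z 135 to 215 mm; the 24 mm square ram rises through it to z 270 mm at most
- hub (a point): centre of the star wheel, on its axle (along the press's y) in the plane of the spokes; fixed in the press at x -20, y -105, z 170 mm; axes as the press. Hub 42 mm in diameter, 26 mm wide. Four straight steel spokes at right angles, 10 mm in diameter, with 18 mm balls at their ends (ball centres 86 mm from the axle, overall radius 95 mm)
- star (a joint): turn of the star wheel, rad, 0 to 5.1 between stops. The spokes stand at this value + n x 90 degrees from upright, leaning to the press's +x; it grows as the top of the wheel goes away from the robot. Each rad lowers the ram by 15 mm; turning back raises it. The wheel stays where it is left (friction 0.2 N m, 2 to 4 N at a spoke). The spokes are smooth; a straight level push can jam on one that leans steeply towards you
- ram_end (a point): middle of the lower end of the square ram, 125 mm above the bench at star = 0. A round nose with a stiff springy pad, 18 mm in diameter (about 20 N per mm), is screwed into it and ends 10 to 18 mm below this point, a different amount each time that is not reported; the pad meets the dowel
- work (a point): centre of the loose aluminium bar, 145 x 50 x 30 mm (long along x), 0.35 to 0.7 kg, flat on the base plate between the rails (1.5 mm play each side; oiled), underside 20 mm above the bench; at first 30 to 50 mm too far to the front. Its front end face, 72.5 mm in front of this point, always stays in front of the rails. Push on it with less than 35 N
- nest (a point): fixed point of the press where the bar's centre (work) lies when the bar rests against the back stop; axes as the press
- pin_top (a point): middle of the top of the steel dowel started in the bar, 32.5 mm behind the bar's centre; head 18 mm across, 4 mm thick. Top 29 to 35 mm above the bar's centre at first, 19 mm when home (head flat on the bar). Driving it takes 15 N of the ram (3 N more at a spoke). Once home, bear on it with over 30 N (10 N at a spoke, wheel friction included) for 0.2 s, never over 80 N (19 N at a spoke)
- nut: rusty hex nut, 19 x 21 x 10 mm, bystander; origin at the underside's centre
- bolt: grey bolt, 19 x 47 x 18 mm, bystander; origin at the underside's centre
- jar: jar of small hardware, 59 mm across and 97 mm high, bystander; origin at the underside's centre
- fuses: yellow and black carton, 56 x 38 x 26 mm, bystander; origin at the underside's centre
- pot: low white pot with a lid, 62 mm across and 34 mm high, bystander; origin at the underside's centre
Mind the look-alikes: they are no part of the job. Leave any orange look-alike of the part that bears work alone.

How it is judged:
By the outcome, as a careful person would: the job done as asked, in the order asked, and still so for the second after the job is handed in, with the robot touching nothing.
It also fails if it takes over 72 s, if anything falls off the work surface, if the arm or the gripper's body presses on something with over 40 N, if the wrist force passes 120 N, or if a joint passes its speed limit or range.

## Working session

There is one attempt and no reset: what is moved stays moved. The work goes in short steps, Python scripts to look and compute and a tool call to move; the robot and the scene stay as the last step left them, time stands still between calls to the robot, and variables do not carry over. Pictures are saved under pics/ and viewed, at most 10 in all, crops included, and the job is handed in when it is done.

Besides the shell and the picture viewer there is one more tool, called after "Emit:" as name(argument=value, ...) on one line, values as JSON. servo_tool: Moves the arm, as the interface text tells. Its arguments: {"type":"object","properties":{"rows":{"type":"array","items":{"type":"number"}},"newtons":{"type":"number"}},"required":["rows"]}

```bash
mkdir -p pics
cat > h.py <<'E'
import numpy as np, cv2
from rig import robot
from scipy.spatial.transform import Rotation as R
def proj(c,p):
    return cv2.projectPoints(np.float64(p).reshape(-1,1,3),np.float64(c['rvec']),np.float64(c['tvec']),np.float64(c['intrinsics']),np.float64(c['dist']))[0].reshape(-1,2)
def save(c,n): cv2.imwrite('pics/'+n+'.png',c['pixels'][:,:,::-1])
E
python3 - <<'E'
from h import *
np.set_printoptions(precision=4,suppress=True)
o=robot.get_obs();print(o['time'],o['position'],o['tool_rot'],o['ft_force'],o['grip_width'])
for n in('scene','top'):
    c=robot.camera(n);save(c,n+'1')
    for q in['press','hub','ram_end','work','nest','pin_top','nut','bolt','jar','fuses','pot']:
        print(n,q,[(round(d['score'],2),np.round(d['at'],3),proj(c,d['at'])[0].round()) for d in robot.place_of(c,q)][:3])
E
```

```text
0.0 [ 0.2749 -0.5605  0.2216] [ 0.9741  0.2259 -0.0001 -0.0011] [ 0.4236 -0.2843 -0.878 ] 0.08683817683711838
scene press [(0.56, array([ 0.624, -0.11 ,  0.001]), array([248., 252.]))]
scene hub [(0.84, array([ 0.606, -0.22 ,  0.171]), array([271., 182.]))]
scene ram_end [(0.85, array([ 0.617, -0.112,  0.116]), array([248., 218.])), (0.55, array([ 0.461, -0.376, -0.004]), array([339., 219.]))]
scene work [(0.89, array([ 0.545, -0.118,  0.036]), array([274., 249.])), (0.84, array([ 0.59 , -0.601,  0.018]), array([330., 171.]))]
scene nest [(0.67, array([ 0.584, -0.115,  0.035]), array([261., 245.])), (0.18, array([ 0.398,  0.101, -0.003]), array([283., 339.]))]
scene pin_top [(0.58, array([ 0.377, -0.239, -0.001]), array([349., 252.])), (0.57, array([ 0.579, -0.118,  0.069]), array([262., 235.])), (0.57, array([ 0.559, -0.603,  0.049]), array([339., 165.]))]
scene nut [(0.62, array([ 0.397,  0.1  , -0.004]), array([284., 339.]))]
scene bolt [(0.65, array([ 0.378, -0.241,  0.   ]), array([349., 251.]))]
scene jar [(0.55, array([ 0.58 , -0.45 , -0.006]), array([314., 198.])), (0.43, array([ 0.616, -0.113,  0.112]), array([248., 220.])), (0.39, array([0.692, 0.135, 0.003]), array([169., 301.]))]
scene fuses [(0.8, array([0.687, 0.135, 0.002]), array([171., 302.])), (0.51, array([ 0.54 , -0.116,  0.036]), array([275., 250.]))]
scene pot [(0.76, array([ 0.462, -0.377, -0.005]), array([339., 219.]))]
top press []
top hub []
top ram_end []
top work [(0.65, array([ 0.583, -0.603,  0.016]), array([385., 198.]))]
top nest []
top pin_top [(0.42, array([ 0.551, -0.606,  0.052]), array([392., 198.]))]
top nut []
top bolt [(0.37, array([ 0.384, -0.243, -0.   ]), array([297., 283.]))]
top jar [(0.55, array([ 0.576, -0.456,  0.002]), array([343., 214.]))]
top fuses [(0.72, array([0.69 , 0.132, 0.003]), array([150., 231.]))]
top pot [(0.61, array([ 0.467, -0.374, -0.001]), array([330., 248.]))]
```

View pics/scene1.png

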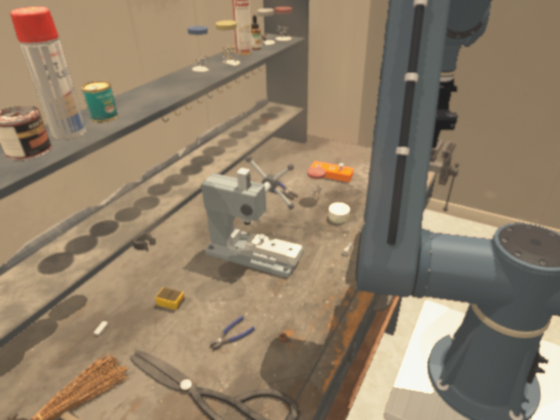

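View pics/top1.png

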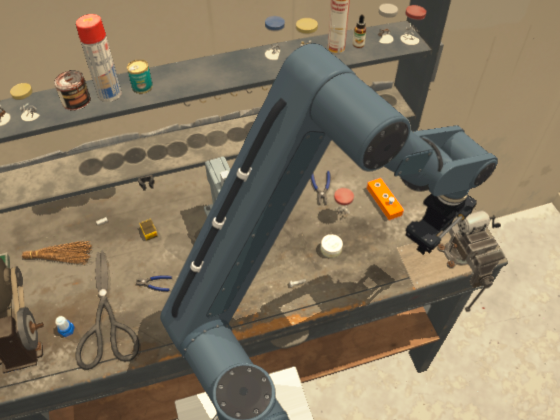

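The scene view shows the grey press at about (240,225), with its star wheel at (272,183). Two things could be taken for the bar: the pale bar at (274,249) on the press, and an orange look-alike at (330,171). I choose (274,249). Next is one close crop to check that and read the spokes.

Run:
```python
from h import *
np.set_printoptions(precision=4,suppress=True)
c=robot.camera('scene')
acc={}
pr=[]
for k in range(3):
    if k: c=robot.camera('scene')
    for q in['press','hub','ram_end','work','nest','pin_top']:
        d=[e for e in robot.place_of(c,q) if abs(np.array(e['at'])[1]+.15)<.12 and e['at'][0]>.5]
        if d: acc.setdefault(q,[]).append(d[0]['at'])
m={q:np.mean(v,0) for q,v in acc.items()};print(m)
loc={'press':(0,0),'hub':(-.02,-.105),'ram_end':(0,0),'nest':(-.0325,0)}
from scipy.optimize import least_squares
def W(p,l): 
    a=p[2];return np.array([p[0]+np.cos(a)*l[0]-np.sin(a)*l[1],p[1]+np.sin(a)*l[0]+np.cos(a)*l[1]])
r=least_squares(lambda p:np.concatenate([W(p,loc[q])-m[q][:2] for q in loc if q in m]),[.62,-.11,0]);print(r.x,r.fun)
# overlay of the wheel circle and spokes every 10deg numbers for reading
p=r.x
im=c['pixels'][:,:,::-1].copy()
x0,y0,w,h=190,140,130,145
S=5
crop=cv2.resize(im[y0:y0+h,x0:x0+w],None,fx=S,fy=S,interpolation=cv2.INTER_CUBIC)
crop=crop[:600]
for dg in range(0,360,15):
    t=np.radians(dg);l=(-.02+.11*np.sin(t),-.105);xy=W(p,l)
    u=(proj(c,[xy[0],xy[1],.17+.11*np.cos(t)])[0]-[x0,y0]+.5)*S
    cv2.putText(crop,str(dg),tuple(int(v) for v in u-[8,-4]),0,.4,(0,0,255),1)
def line(a,b,col):
    P=[proj(c,[*W(p,q[:2]),q[2]])[0] for q in(a,b)]
    cv2.line(crop,*[tuple(int(v) for v in (u-[x0,y0]+.5)*S) for u in P],col,1)
for y in(-.055,.055): line((-.14,y,.02),(.11,y,.02),(0,255,0))
for x in(-.14,.11): line((x,-.055,.02),(x,.055,.02),(0,255,0))
for y in(-.03,.03): line((-.045,y,.215),(.11,y,.215),(255,0,0))
line((-.045,-.03,.215),(-.045,.03,.215),(255,0,0));line((-.045,-.03,.135),(-.045,.03,.135),(255,0,0))
cv2.imwrite('pics/crop1.png',crop);print(crop.shape)
```

```text
{'press': array([ 0.622 , -0.1115,  0.0001]), 'hub': array([ 0.607 , -0.2181,  0.1694]), 'ram_end': array([ 0.6159, -0.1106,  0.1119]), 'work': array([ 0.5442, -0.1179,  0.0371]), 'nest': array([ 0.5824, -0.1133,  0.0342]), 'pin_top': array([ 0.5799, -0.1147,  0.0672])}
[ 0.6176 -0.1111  0.087 ] [-0.0044  0.0004 -0.0002  0.0007  0.0017 -0.0005  0.0029 -0.0006]
(600, 650, 3)
```

View pics/crop1.png

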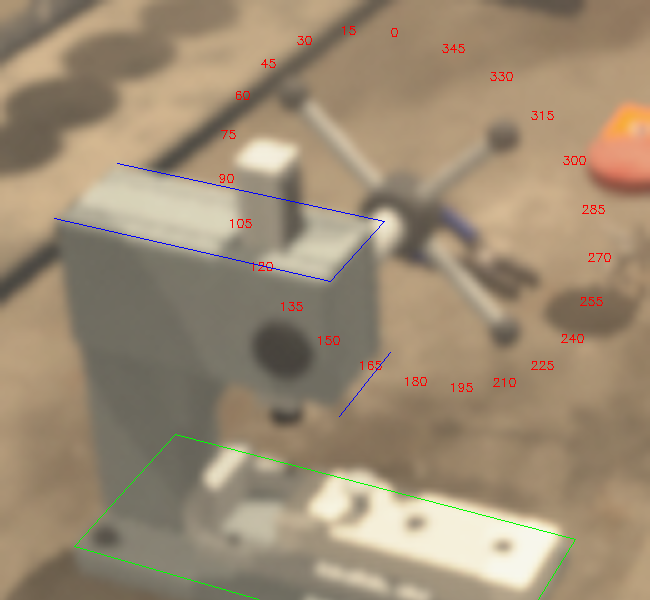

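The crop confirms the pale bar on the press, with the dowel head at crop (340,500). The spokes show balls at (293,95), (503,135) and (503,332). That puts them at about 44° + n·90°, so star is about 0.77, which agrees with the ram's height. First I align the tool to the press, then push the bar.

Emit:
servo_tool(rows=[1,0,0,0,7,1,0,0,0,7,1,0,0,0,7.1,1,0,0,0,0], newtons=20)

```text
time: 2.58
position: [0.2751, -0.5612, 0.2226]
tool_rot: [0.999, 0.043, 0.0, 0.0]
ft_force: [0.6, -0.3, 0.5]
grip_width: 0.0679
grip_force: 0.0
```

```bash
cat >> h.py <<'E'
P=np.array([.6176,-.1111,.087])
def st():
    o=robot.get_obs();t=np.array(o['position']);Rm=R.from_quat(o['tool_rot']).as_matrix()
    a=P[2];M=np.array([[np.cos(a),np.sin(a),0],[-np.sin(a),np.cos(a),0],[0,0,1]])
    L=M@(t-[P[0],P[1],0]);f=M@np.array(o['ft_force'])
    print('t',round(o['time'],2),'local mm',(L*1e3).round(1),'toolx yaw',round(np.arctan2(Rm[1,0],Rm[0,0]),4),'F',f.round(1),'w',round(o['grip_width'],3))
    return o,L,f
E
python3 -c "
from h import *
o,L,f=st();print((np.array([-.175,.013,.15])-L)*1e3)"
```

```text
t 2.58 local mm [-380.3 -418.6  222.6] toolx yaw 0.0855 F [ 0.5 -0.3  0.5] w 0.068
[205.26688609 431.64813827 -72.55482446]
```

Emit:
servo_tool(rows=[1,0.017,-0.036,0,0,1,0.017,-0.036,0,0,1,0.017,-0.036,0,0,1,0.017,-0.036,0,0,1,0.017,-0.036,0,0])

```text
time: 3.0
position: [0.3443, -0.3728, 0.2226]
tool_rot: [0.999, 0.045, 0.0, 0.0]
ft_force: [0.4, 0.3, 0.1]
grip_width: 0.0354
grip_force: 0.0
```

Emit:
servo_tool(rows=[1,0.017,-0.036,0,0,1,0.017,-0.036,0,0,1,0.017,-0.036,0,0,1,0.017,-0.036,0,0,1,0.017,-0.036,0,0])

```text
time: 3.42
position: [0.4134, -0.186, 0.2229]
tool_rot: [0.999, 0.045, 0.0, 0.0]
ft_force: [-0.4, -0.6, 0.2]
grip_width: 0.0035
grip_force: 0.0
```

Emit:
servo_tool(rows=[1,0.017,-0.036,0,0,1,0.017,-0.036,0,0,1,0,0,0.03,0,1,0,0,0.03,0,1,0,0,0,0])

```text
time: 3.83
position: [0.4379, -0.1104, 0.1591]
tool_rot: [0.999, 0.046, -0.004, -0.002]
ft_force: [-1.4, 0.5, 0.0]
grip_width: 0.0005
grip_force: 0.0
```

```bash
python3 -c "
from h import *
np.set_printoptions(precision=4,suppress=True)
st()
c=robot.camera('wrist');save(c,'w1')
for q in ['work','pin_top','hub','nest']: print(q,[(round(d['score'],2),np.round(d['at'],3)) for d in robot.place_of(c,q)][:2])
c=robot.camera('scene')
for q in ['work','pin_top','hub','nest']: print(q,[(round(d['score'],2),np.round(d['at'],3)) for d in robot.place_of(c,q)][:2])
"
```

```text
t 3.83 local mm [-179.    16.3  159.1] toolx yaw 0.093 F [-1.3  0.6  0. ] w 0.0
work [(0.94, array([ 0.548, -0.119,  0.039]))]
pin_top [(0.78, array([ 0.583, -0.115,  0.067])), (0.61, array([ 0.396,  0.103, -0.002]))]
hub []
nest []
work [(0.96, array([ 0.546, -0.12 ,  0.035])), (0.56, array([ 0.588, -0.602,  0.014]))]
pin_top [(0.47, array([ 0.559, -0.605,  0.047])), (0.39, array([ 0.576, -0.114,  0.068]))]
hub [(0.95, array([ 0.607, -0.218,  0.17 ])), (0.27, array([ 0.613, -0.112,  0.111]))]
nest [(0.62, array([ 0.584, -0.115,  0.035]))]
```

View pics/w1.png

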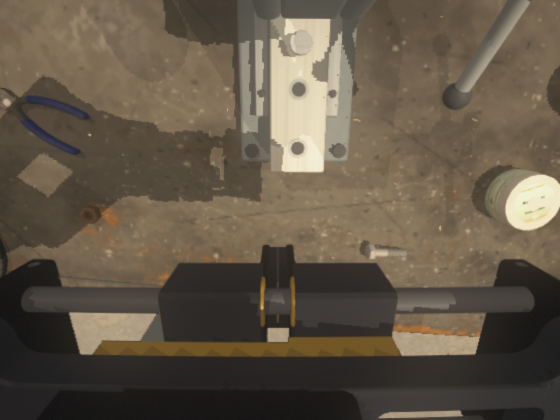

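The wrist view shows the pale bar on the press at (297,95), its front end at row 170, and the base plate symmetric about column 296. The tool is aligned and the bar's front is clear. Down, then push.

Emit:
servo_tool(rows=[1,0,0.003,0.032,0,1,0,0,0.032,0,1,0,0,0.032,0,1,0,0,0.032,0,1,0,0,0,0])

```text
time: 4.75
position: [0.4377, -0.1147, 0.0297]
tool_rot: [0.999, 0.043, -0.005, -0.003]
ft_force: [-1.3, 0.5, -0.4]
grip_width: 0.0003
grip_force: 0.0
```

Emit:
servo_tool(rows=[1,0.01,0,0,0,1,0.008,0,0,0,1,0.005,0,0,0,1,0.005,0,0,0,1,0.005,0,0,0])

```text
time: 5.17
position: [0.4745, -0.113, 0.0364]
tool_rot: [0.999, 0.044, 0.001, 0.001]
ft_force: [-3.4, -0.2, 1.5]
grip_width: 0.0004
grip_force: 1.4
```

Emit:
servo_tool(rows=[1,0.005,0,0,0,1,0.005,0,0,0,1,0.005,0,0,0,1,0.004,0,0,0,1,0,0,0,0])

```text
time: 5.58
position: [0.4944, -0.1118, 0.0347]
tool_rot: [0.999, 0.044, 0.001, 0.001]
ft_force: [-0.1, -0.2, 0.8]
grip_width: 0.0007
grip_force: 0.0
```

```bash
python3 -c "
from h import *
st()"
```

```text
t 5.58 local mm [-122.8   10.1   34.7] toolx yaw 0.0877 F [-0.1 -0.2  0.8] w 0.001
```

Emit:
servo_tool(rows=[1,0.002,0,0,0,1,0.002,0,0,0,1,0.002,0,0,0])

```text
time: 5.83
position: [0.4981, -0.1107, 0.0344]
tool_rot: [0.999, 0.044, -0.001, -0.0]
ft_force: [-3.3, -0.1, 1.4]
grip_width: 0.0003
grip_force: 1.3
```

Emit:
servo_tool(rows=[1,0.001,0,0,0,1,0.001,0,0,0,1,0,0,0,0])

```text
time: 6.08
position: [0.5009, -0.1107, 0.0344]
tool_rot: [0.999, 0.044, 0.0, 0.0]
ft_force: [-1.0, -0.3, -0.5]
grip_width: 0.0004
grip_force: 0.7
```

```bash
python3 -c "
from h import *
st()
c=robot.camera('wrist')
print([(round(d['score'],2),np.round(d['at'],3)) for d in robot.place_of(c,'work')][:2])"
```

```text
t 6.08 local mm [-116.3   10.5   34.4] toolx yaw 0.0875 F [-1.  -0.2 -0.5] w 0.0
[(0.89, array([ 0.589, -0.116,  0.037]))]
```

Emit:
servo_tool(rows=[1,0.001,0,0,0,1,0.001,0,0,0])

```text
time: 6.35
position: [0.5022, -0.1105, 0.0345]
tool_rot: [0.999, 0.044, -0.0, -0.0]
ft_force: [-5.8, -1.5, 0.7]
grip_width: 0.0005
grip_force: 2.7
```

Emit:
servo_tool(rows=[1,0.001,0,0,0,1,0.001,0,0,0])

```text
time: 6.52
position: [0.5023, -0.1102, 0.0344]
tool_rot: [0.999, 0.044, -0.003, -0.001]
ft_force: [-7.8, -3.9, 2.4]
grip_width: 0.001
grip_force: 4.2
```

Emit:
servo_tool(rows=[1,0.001,0,0,0])

```text
time: 6.6
position: [0.5023, -0.1099, 0.0343]
tool_rot: [0.999, 0.044, -0.004, -0.001]
ft_force: [-9.7, -4.9, 2.4]
grip_width: 0.0006
grip_force: 5.0
```

Emit:
servo_tool(rows=[1,0.001,0,0,0])

```text
time: 6.68
position: [0.5023, -0.1096, 0.0342]
tool_rot: [0.999, 0.044, -0.005, -0.001]
ft_force: [-11.1, -4.3, 3.4]
grip_width: 0.0009
grip_force: 5.8
```

The bar sits against the back stop: motion stopped at TCP local x −115, and the force rose to 11 N. Now I back off, rise and go over to the wheel.

Emit:
servo_tool(rows=[1,-0.01,0,0,0,1,-0.015,0,0,0,1,0,0,-0.038,0,1,0,0,-0.038,0,1,0,0,-0.038,0])

```text
time: 7.1
position: [0.482, -0.1126, 0.1494]
tool_rot: [0.999, 0.043, 0.0, -0.0]
ft_force: [0.6, -0.7, -1.0]
grip_width: 0.0005
grip_force: 0.0
```

Emit:
servo_tool(rows=[1,0,0,-0.038,0,1,0,0,-0.038,0,1,0,0,-0.038,0,1,0,0,-0.038,0,1,0,0,0,0])

```text
time: 7.52
position: [0.4871, -0.1146, 0.309]
tool_rot: [0.999, 0.044, 0.009, 0.005]
ft_force: [0.7, -0.4, 0.2]
grip_width: 0.0006
grip_force: 0.0
```

Emit:
servo_tool(rows=[1,0.028,0.024,0,0,1,0.028,0.024,0,0,1,0.028,0.024,0,0,1,0.028,0.024,0,0,1,0.028,0.024,0,0])

```text
time: 7.93
position: [0.6337, -0.2208, 0.3008]
tool_rot: [0.999, 0.044, 0.002, 0.001]
ft_force: [0.3, 0.2, 0.3]
grip_width: 0.0005
grip_force: 0.0
```

Emit:
servo_tool(rows=[1,0,0,0,0])

```text
time: 8.02
position: [0.6374, -0.2247, 0.2991]
tool_rot: [0.999, 0.043, 0.003, 0.002]
ft_force: [0.7, -0.7, 0.1]
grip_width: 0.0004
grip_force: 0.0
```

```bash
cat >> h.py <<'E'
def cor(deg,r,side=1): # TCP local x,z for finger corner on spoke; side=1 forward push
    t=np.radians(deg);x=-20+r*np.sin(t)-side*5*np.cos(t)-side*9.5;z=170+r*np.cos(t)+side*5*np.sin(t)
    return round(x,1),round(z,1)
def crop(c,n,a=None):
    im=c['pixels'][:,:,::-1]
    if a: im=cv2.resize(im[a[1]:a[3],a[0]:a[2]],None,fx=a[4],fy=a[4],interpolation=cv2.INTER_CUBIC)
    cv2.imwrite('pics/'+n+'.png',im)
E
python3 -c "
from h import *
st()
c=robot.camera('wrist');save(c,'w2')
print([(round(d['score'],2),np.round(d['at'],3)) for q in ('hub','ram_end') for d in robot.place_of(c,q)])
c=robot.camera('scene')
print([(round(d['score'],2),np.round(d['at'],3)) for q in ('hub','work','nest') for d in robot.place_of(c,q)])
print([cor(d,65) for d in (44,50,60,70)])
"
```

```text
t 8.02 local mm [   9.8 -114.9  299.1] toolx yaw 0.0855 F [ 0.7 -0.8  0.1] w 0.0
[(0.67, array([ 0.612, -0.219,  0.166]))]
[(0.72, array([ 0.611, -0.217,  0.173])), (0.6, array([ 0.585, -0.113,  0.04 ])), (0.5, array([ 0.594, -0.6  ,  0.017])), (0.69, array([ 0.587, -0.114,  0.034]))]
[(np.float64(12.1), np.float64(220.2)), (np.float64(17.1), np.float64(215.6)), (np.float64(24.3), np.float64(206.8)), (np.float64(29.9), np.float64(196.9))]
```

View pics/w2.png

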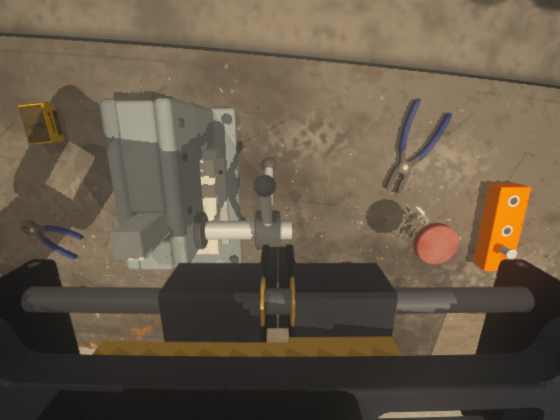

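The wrist view shows the fingers (column 277) straight over the forward-leaning spoke, whose ball is at (265,187). First stroke: press this spoke from 44° to about 68°.

Emit:
servo_tool(rows=[1,0,-0.003,0.035,0,1,0.002,0,0.036,0,1,0.005,0,0.012,0,1,0.004,0,0.005,0,1,0.003,0,0.004,0])

```text
time: 8.78
position: [0.6453, -0.2152, 0.2088]
tool_rot: [0.999, 0.044, -0.0, -0.0]
ft_force: [-1.0, -0.1, 0.9]
grip_width: 0.0004
grip_force: 0.9
```

Emit:
servo_tool(rows=[1,0.003,0,0.005,0,1,0.003,0,0.005,0,1,0.002,0,0.005,0,1,0,0,0.002,0])

```text
time: 9.12
position: [0.6549, -0.2151, 0.1922]
tool_rot: [0.999, 0.044, 0.002, 0.001]
ft_force: [-0.2, 0.9, 1.8]
grip_width: 0.0006
grip_force: 0.9
```

```bash
python3 -c "
from h import *
st()"
```

```text
t 9.12 local mm [  28.1 -106.8  192.2] toolx yaw 0.0877 F [-0.1  0.9  1.8] w 0.001
```

Emit:
servo_tool(rows=[1,0,0.001,-0.036,0,1,0,0.002,-0.036,0,1,0,0,-0.036,0,1,-0.036,0,0,0,1,-0.036,0,0,0])

```text
time: 9.53
position: [0.5846, -0.2255, 0.3033]
tool_rot: [0.999, 0.045, 0.004, 0.003]
ft_force: [-1.1, -1.3, -0.8]
grip_width: 0.0005
grip_force: 0.0
```

Emit:
servo_tool(rows=[1,-0.036,0,0,0,1,0,0,0.033,0,1,0,0,0.033,0,1,0,0,0,0])

```text
time: 9.87
position: [0.5421, -0.2255, 0.2287]
tool_rot: [0.999, 0.043, -0.004, -0.003]
ft_force: [-1.2, 0.9, 0.1]
grip_width: 0.0006
grip_force: 0.0
```

```bash
python3 -c "
from h import *
st()
c=robot.camera('scene');crop(c,'s2',(190,110,350,260,4))"
```

```text
t 9.87 local mm [ -85.2 -107.4  228.7] toolx yaw 0.0865 F [-1.1  1.   0.1] w 0.001
```

View pics/s2.png

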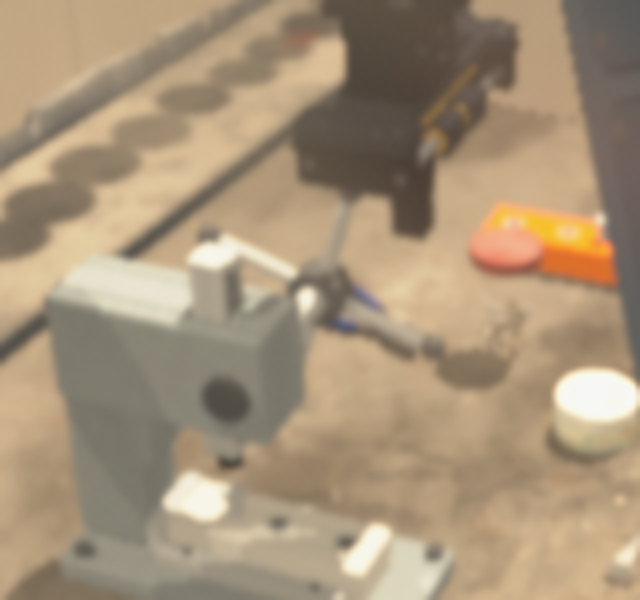

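The crop shows the fingers at (412,215) behind the near-upright spoke at (345,215). The bar is home, with the dowel under the ram. Second stroke follows the arc.

Emit:
servo_tool(rows=[1,0.015,0,-0.001,0,1,0.01,0,-0.002,0,1,0.01,0,-0.001,0,1,0.008,0,-0.001,0,1,0.008,0,-0.001,0])

```text
time: 10.33
position: [0.5981, -0.2231, 0.2408]
tool_rot: [0.999, 0.044, 0.001, 0.001]
ft_force: [-1.2, -1.6, 0.2]
grip_width: 0.0006
grip_force: 0.7
```

Emit:
servo_tool(rows=[1,0.008,0,0,0,1,0.008,0,0.001,0,1,0.008,0,0.002,0,1,0.007,0,0.0025,0,1,0.007,0,0.0035,0])

```text
time: 10.75
position: [0.6353, -0.2193, 0.2303]
tool_rot: [0.999, 0.044, -0.0, -0.0]
ft_force: [-1.0, 0.8, 1.0]
grip_width: 0.0006
grip_force: 0.8
```

Emit:
servo_tool(rows=[1,0.006,0,0.004,0,1,0.006,0,0.005,0,1,0.005,0,0.006,0,1,0.004,0,0.005,0,1,0.003,0,0.005,0])

```text
time: 11.17
position: [0.6594, -0.2171, 0.205]
tool_rot: [0.999, 0.044, 0.001, -0.0]
ft_force: [0.7, -0.2, 2.0]
grip_width: 0.0006
grip_force: 0.9
```

Emit:
servo_tool(rows=[1,0.002,0,0.005,0,1,0.001,0,0.002,0,1,0,0,0,0])

```text
time: 11.42
position: [0.6614, -0.2169, 0.1976]
tool_rot: [0.999, 0.044, -0.0, -0.0]
ft_force: [0.7, -0.6, -1.2]
grip_width: 0.0002
grip_force: 0.0
```

```bash
python3 -c "
from h import *
st()"
```

```text
t 11.42 local mm [  34.4 -109.2  197.6] toolx yaw 0.0876 F [ 0.6 -0.6 -1.2] w 0.0
```

Emit:
servo_tool(rows=[1,0,0.001,-0.035,0,1,0,0,-0.035,0,1,0,0,-0.035,0,1,-0.039,0,0,0,1,-0.04,0,0,0])

```text
time: 11.83
position: [0.5851, -0.2261, 0.3068]
tool_rot: [0.999, 0.045, 0.004, 0.003]
ft_force: [-0.1, -0.8, -0.8]
grip_width: 0.0008
grip_force: 0.0
```

Emit:
servo_tool(rows=[1,-0.04,0,0,0,1,0,0,0.036,0,1,0,0,0.036,0,1,0,0,0,0])

```text
time: 12.17
position: [0.5381, -0.2261, 0.226]
tool_rot: [0.999, 0.043, -0.005, -0.004]
ft_force: [-1.4, 0.7, -0.5]
grip_width: 0.0006
grip_force: 0.0
```

```bash
cat >> h.py <<'E'
def tq(side=1):
    o,L,f=st();X=(L[0]*1e3+side*9.5+20)/1e3;Z=L[2]-.17;r=np.hypot(X,Z)
    th=np.degrees(np.arctan2(X,Z)+side*np.arcsin(.005/r));T=-f[0]*Z+f[2]*X
    print('theta',th.round(1),'r',r.round(4),'T',T.round(3),'ram N',((T-.2)/.015).round(1))
E
python3 -c "
from h import *
st()
c=robot.camera('scene');crop(c,'s3',(190,110,350,260,4))
print([(round(d['score'],2),np.round(d['at'],3)) for d in robot.place_of(c,'ram_end')])"
```

```text
t 12.17 local mm [ -89.2 -107.7  226. ] toolx yaw 0.0863 F [-1.3  0.8 -0.5] w 0.001
[(0.59, array([ 0.607, -0.22 ,  0.171])), (0.51, array([ 0.617, -0.109,  0.082]))]
```

View pics/s3.png

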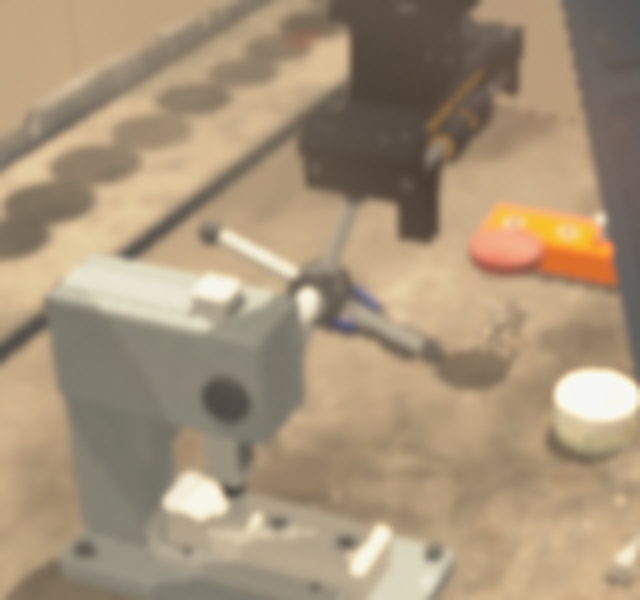

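The crop shows the ram lowered to just above the dowel at (232,490), and the fingers at (418,220) behind the next near-upright spoke. Third stroke, slowly.

Emit:
servo_tool(rows=[1,0.019,0,-0.003,0,1,0.01,0,-0.003,0,1,0.005,0,-0.001,0,1,0.005,0,-0.001,0,1,0.005,0,-0.001,0])

```text
time: 12.68
position: [0.5869, -0.225, 0.242]
tool_rot: [0.999, 0.044, -0.0, 0.001]
ft_force: [-4.4, -0.7, 1.0]
grip_width: 0.0006
grip_force: 2.2
```

Emit:
servo_tool(rows=[1,0.005,0,0,0,1,0.005,0,0,0,1,0.005,0,0,0,1,0.005,0,0,0,1,0.005,0,0.001,0])

```text
time: 13.1
position: [0.6122, -0.2223, 0.2395]
tool_rot: [0.999, 0.044, -0.0, -0.0]
ft_force: [-4.2, 0.1, 1.0]
grip_width: 0.0003
grip_force: 2.0
```

```bash
python3 -c "
from h import *
tq()"
```

```text
t 13.1 local mm [ -15.1 -110.3  239.5] toolx yaw 0.0875 F [-4.2  0.5  1. ] w 0.0
theta 15.8 r 0.071 T 0.305 ram N 7.0
```

Emit:
servo_tool(rows=[1,0.0029,0,0.0009,0,1,0.0028,0,0.001,0])

```text
time: 13.27
position: [0.618, -0.2218, 0.2376]
tool_rot: [0.999, 0.044, 0.0, -0.0]
ft_force: [-4.1, 0.2, 4.4]
grip_width: 0.0006
grip_force: 2.4
```

Emit:
servo_tool(rows=[1,0.0028,0,0.0011,0,1,0.0027,0,0.0012,0])

```text
time: 13.43
position: [0.6236, -0.2214, 0.2357]
tool_rot: [0.999, 0.044, 0.0, 0.0]
ft_force: [-3.4, 0.6, 4.2]
grip_width: 0.0006
grip_force: 2.5
```

```bash
python3 -c "
from h import *
tq()"
```

```text
t 13.43 local mm [  -3.6 -110.4  235.7] toolx yaw 0.0875 F [-3.3  0.9  4.2] w 0.001
theta 25.6 r 0.0706 T 0.325 ram N 8.4
```

Emit:
servo_tool(rows=[1,0.0027,0,0.0014,0,1,0.0026,0,0.0015,0])

```text
time: 13.6
position: [0.6289, -0.2209, 0.2328]
tool_rot: [0.999, 0.044, 0.001, 0.0]
ft_force: [-3.0, 0.4, 4.9]
grip_width: 0.0004
grip_force: 2.6
```

Emit:
servo_tool(rows=[1,0.0026,0,0.0016,0,1,0.0025,0,0.0017,0])

```text
time: 13.77
position: [0.634, -0.2204, 0.2293]
tool_rot: [0.999, 0.044, 0.001, 0.0]
ft_force: [-2.7, 1.3, 5.3]
grip_width: 0.0008
grip_force: 2.7
```

```bash
python3 -c "
from h import *
tq()"
```

```text
t 13.77 local mm [   6.8 -110.3  229.3] toolx yaw 0.0875 F [-2.5  1.5  5.3] w 0.001
theta 35.6 r 0.0696 T 0.343 ram N 9.5
```

Emit:
servo_tool(rows=[1,0.0024,0,0.0018,0,1,0.0023,0,0.0019,0])

```text
time: 13.93
position: [0.6389, -0.22, 0.2256]
tool_rot: [0.999, 0.044, 0.001, 0.0]
ft_force: [-1.3, 1.7, 5.5]
grip_width: 0.0006
grip_force: 2.7
```

```bash
python3 -c "
from h import *
tq()"
```

```text
t 13.93 local mm [  11.7 -110.4  225.6] toolx yaw 0.0875 F [-1.2  1.8  5.5] w 0.001
theta 40.7 r 0.0693 T 0.291 ram N 6.1
```

Emit:
servo_tool(rows=[1,0.0023,0,0.002,0])

```text
time: 14.02
position: [0.6413, -0.2198, 0.2237]
tool_rot: [0.999, 0.044, 0.001, 0.0]
ft_force: [-2.7, 1.3, 5.6]
grip_width: 0.0001
grip_force: 2.7
```

Emit:
servo_tool(rows=[1,0.0022,0,0.0021,0])

```text
time: 14.1
position: [0.6434, -0.2197, 0.2216]
tool_rot: [0.999, 0.044, 0.001, 0.0]
ft_force: [-3.2, 0.1, 4.8]
grip_width: 0.0005
grip_force: 2.8
```

```bash
python3 -c "
from h import *
tq()"
```

```text
t 14.1 local mm [  16.2 -110.4  221.6] toolx yaw 0.0876 F [-3.2  0.4  4.8] w 0.0
theta 45.7 r 0.0689 T 0.387 ram N 12.5
```

Emit:
servo_tool(rows=[1,0.0021,0,0.0022,0])

```text
time: 14.18
position: [0.6453, -0.2197, 0.2194]
tool_rot: [0.999, 0.044, 0.001, 0.0]
ft_force: [-3.6, 0.8, 7.8]
grip_width: 0.0006
grip_force: 3.9
```

Emit:
servo_tool(rows=[1,0.002,0,0.0022,0])

```text
time: 14.27
position: [0.6471, -0.2196, 0.2176]
tool_rot: [0.999, 0.044, 0.0, 0.0]
ft_force: [-3.2, 1.0, 8.7]
grip_width: 0.0001
grip_force: 4.9
```

```bash
python3 -c "
from h import *
tq()"
```

```text
t 14.27 local mm [  20.  -110.6  217.6] toolx yaw 0.0876 F [-3.1  1.3  8.7] w 0.0
theta 50.3 r 0.0687 T 0.578 ram N 25.2
```

Emit:
servo_tool(rows=[1,0.002,0,0.0023,0])

```text
time: 14.35
position: [0.6489, -0.2194, 0.2157]
tool_rot: [0.999, 0.044, 0.0, 0.0]
ft_force: [-4.9, 1.1, 11.9]
grip_width: 0.0007
grip_force: 5.9
```

```bash
python3 -c "
from h import *
tq()"
```

```text
t 14.35 local mm [  21.8 -110.7  215.7] toolx yaw 0.0877 F [-4.8  1.5 11.9] w 0.001
theta 52.5 r 0.0687 T 0.831 ram N 42.0
```

The force rises steeply, so the dowel is home. One small step more, then hold.

Emit:
servo_tool(rows=[1,0.0015,0,0.0018,0])

```text
time: 14.43
position: [0.6503, -0.2193, 0.2143]
tool_rot: [0.999, 0.044, 0.0, 0.0]
ft_force: [-6.0, 0.5, 12.8]
grip_width: 0.0006
grip_force: 6.7
```

Emit:
servo_tool(rows=[1,0,0,0,0,1,0,0,0,0])

```text
time: 14.6
position: [0.6504, -0.2193, 0.2142]
tool_rot: [0.999, 0.044, 0.0, 0.0]
ft_force: [-4.5, 0.6, 9.5]
grip_width: 0.0002
grip_force: 5.3
```

```bash
python3 -c "
from h import *
tq()"
```

```text
t 14.6 local mm [  23.3 -110.6  214.2] toolx yaw 0.0877 F [-4.4  1.   9.5] w 0.0
theta 54.2 r 0.0689 T 0.694 ram N 32.9
```

Emit:
servo_tool(rows=[1,0,0,0,0,1,0,0,0,0])

```text
time: 14.77
position: [0.6504, -0.2193, 0.2142]
tool_rot: [0.999, 0.044, 0.001, 0.0]
ft_force: [-3.7, 1.2, 8.5]
grip_width: 0.0007
grip_force: 5.2
```

```bash
python3 -c "
from h import *
tq()"
```

```text
t 14.77 local mm [  23.3 -110.6  214.2] toolx yaw 0.0875 F [-3.6  1.5  8.5] w 0.001
theta 54.2 r 0.0689 T 0.609 ram N 27.3
```

Emit:
servo_tool(rows=[1,0.0009,0,0.0012,0,1,0.0009,0,0.0012,0])

```text
time: 14.93
position: [0.6518, -0.2192, 0.2126]
tool_rot: [0.999, 0.044, 0.0, 0.001]
ft_force: [-7.5, 1.2, 13.8]
grip_width: 0.0007
grip_force: 7.5
```

Emit:
servo_tool(rows=[1,0,0,0,0,1,0,0,0,0])

```text
time: 15.1
position: [0.6519, -0.2192, 0.2125]
tool_rot: [0.999, 0.044, 0.0, 0.001]
ft_force: [-7.3, 1.3, 12.4]
grip_width: 0.0005
grip_force: 6.7
```

```bash
python3 -c "
from h import *
tq()"
```

```text
t 15.1 local mm [  24.7 -110.7  212.5] toolx yaw 0.0877 F [-7.2  1.9 12.4] w 0.0
theta 56.1 r 0.0689 T 0.979 ram N 51.9
```

At 14.4 N on the spoke the ram bears about 50 N. Hold briefly, lift off, and move to the other side of the near spoke (now at about −34°).

Emit:
servo_tool(rows=[1,0,0,0,0,1,-0.003,0,-0.004,0,1,-0.003,0,-0.01,0,1,-0.003,0,-0.035,0,1,0,0,-0.035,0])

```text
time: 15.52
position: [0.642, -0.2193, 0.2925]
tool_rot: [0.999, 0.044, -0.002, -0.001]
ft_force: [0.7, 0.7, 0.7]
grip_width: 0.0001
grip_force: 0.0
```

Emit:
servo_tool(rows=[1,-0.028,0,-0.011,0,1,-0.028,0,0,0,1,0,0,0.025,0,1,0,0,0.025,0,1,0,0,0,0])

```text
time: 15.93
position: [0.5847, -0.2234, 0.2507]
tool_rot: [0.999, 0.043, -0.003, -0.002]
ft_force: [-0.8, 0.0, -1.0]
grip_width: 0.0008
grip_force: 0.0
```

```bash
python3 -c "
from h import *
tq(-1)
c=robot.camera('scene');crop(c,'s4',(190,110,350,260,4))"
```

```text
t 15.93 local mm [ -42.6 -109.   250.7] toolx yaw 0.0867 F [-0.8  0.1 -1. ] w 0.001
theta -25.0 r 0.0868 T 0.096 ram N -7.0
```

View pics/s4.png

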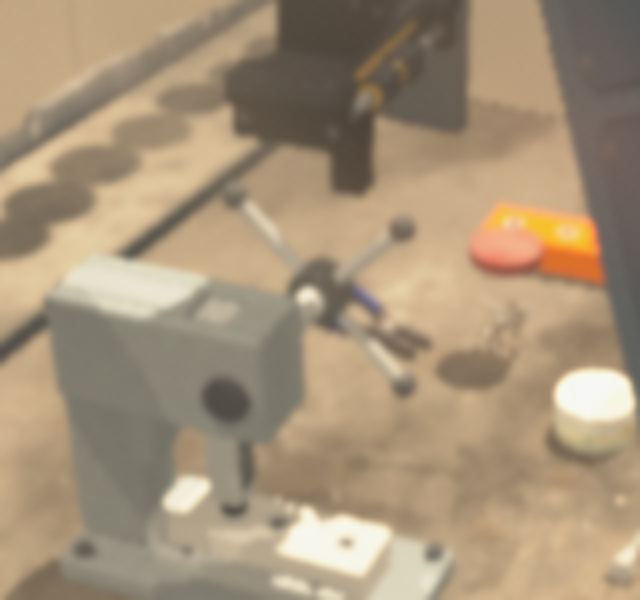

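The crop shows the ram on the dowel, which is home, and the fingers at (353,180) between the two upper spokes (balls at (235,197) and (403,228)). Now I press the near spoke down towards the robot.

Emit:
servo_tool(rows=[1,0,0,0.02,0,1,-0.007,0,0.007,0,1,-0.005,0,0.0035,0,1,-0.005,0,0.0045,0,1,-0.004,0,0.005,0])

```text
time: 16.4
position: [0.5675, -0.2269, 0.217]
tool_rot: [0.999, 0.044, 0.002, 0.001]
ft_force: [1.6, 0.8, 5.8]
grip_width: 0.0002
grip_force: 2.5
```

Emit:
servo_tool(rows=[1,-0.003,0,0.005,0,1,-0.003,0,0.005,0,1,-0.0025,0,0.0055,0,1,-0.0015,0,0.005,0,1,-0.001,0,0.003,0])

```text
time: 16.82
position: [0.5551, -0.2281, 0.193]
tool_rot: [0.999, 0.044, 0.0, 0.001]
ft_force: [-0.7, -0.2, 4.7]
grip_width: 0.0008
grip_force: 2.4
```

```bash
python3 -c "
from h import *
tq(-1)"
```

```text
t 16.82 local mm [ -72.4 -111.1  193. ] toolx yaw 0.0876 F [-0.8 -0.2  4.7] w 0.001
theta -74.0 r 0.066 T -0.274 ram N -31.6
```

Emit:
servo_tool(rows=[1,0.003,0,-0.036,0,1,0,0,-0.036,0,1,0,0,-0.036,0,1,0.037,0,0,0,1,0.037,0,0,0])

```text
time: 17.23
position: [0.6327, -0.2219, 0.3046]
tool_rot: [0.999, 0.043, 0.003, 0.002]
ft_force: [0.5, -0.8, -0.9]
grip_width: 0.0005
grip_force: 0.0
```

Emit:
servo_tool(rows=[1,0.035,0,0,0,1,0,0,0,0,1,0,0,0.035,0,1,0,0,0.035,0,1,0,0,0,0])

```text
time: 17.65
position: [0.6614, -0.2153, 0.2217]
tool_rot: [0.999, 0.044, -0.008, -0.004]
ft_force: [-1.5, 1.7, -1.9]
grip_width: 0.0009
grip_force: 0.0
```

```bash
python3 -c "
from h import *
tq(-1)"
```

```text
t 17.65 local mm [  34.6 -107.6  221.7] toolx yaw 0.0878 F [-1.3  1.8 -1.9] w 0.001
theta 36.9 r 0.0686 T -0.017 ram N -14.4
```

Emit:
servo_tool(rows=[1,-0.008,0,-0.005,0,1,-0.008,0,-0.002,0,1,-0.008,0,-0.001,0,1,-0.008,0,-0.001,0,1,-0.008,0,-0.001,0])

```text
time: 18.07
position: [0.6283, -0.2221, 0.2437]
tool_rot: [0.999, 0.044, 0.004, 0.002]
ft_force: [4.2, 0.1, 2.4]
grip_width: 0.0002
grip_force: 2.0
```

Emit:
servo_tool(rows=[1,-0.008,0,0,0,1,-0.008,0,0.001,0,1,-0.008,0,0.002,0,1,-0.007,0,0.0025,0,1,-0.007,0,0.0035,0])

```text
time: 18.48
position: [0.5885, -0.2244, 0.2313]
tool_rot: [0.999, 0.044, 0.0, 0.0]
ft_force: [3.3, 0.3, 4.9]
grip_width: 0.0009
grip_force: 2.5
```

```bash
python3 -c "
from h import *
tq(-1)"
```

```text
t 18.48 local mm [ -38.8 -110.4  231.3] toolx yaw 0.0873 F [3.3 0.  4.9] w 0.001
theta -29.1 r 0.0675 T -0.341 ram N -36.0
```

Emit:
servo_tool(rows=[1,-0.006,0,0.004,0,1,-0.0055,0,0.0045,0,1,-0.005,0,0.005,0,1,-0.0025,0,0.003,0,1,0,0,0,0])

```text
time: 18.9
position: [0.5682, -0.2259, 0.2131]
tool_rot: [0.999, 0.044, -0.002, -0.001]
ft_force: [0.8, 0.6, 2.1]
grip_width: 0.0004
grip_force: 1.1
```

```bash
python3 -c "
from h import *
tq(-1)"
```

```text
t 18.9 local mm [ -59.1 -110.1  213.1] toolx yaw 0.0874 F [0.8 0.5 2.1] w 0.0
theta -52.9 r 0.065 T -0.14 ram N -22.6
```

Emit:
servo_tool(rows=[1,0.004,0,-0.02,0,1,0,0,-0.035,0,1,0,0,-0.035,0,1,-0.03,0.01,-0.01,0,1,-0.035,0.01,0,0])

```text
time: 19.32
position: [0.5127, -0.2522, 0.3169]
tool_rot: [0.999, 0.045, 0.002, 0.002]
ft_force: [-0.2, -1.7, -0.7]
grip_width: 0.0003
grip_force: 0.0
```

Emit:
servo_tool(rows=[1,-0.035,0.01,0,0,1,-0.035,0.01,0,0,1,0,0,0,0])

```text
time: 19.57
position: [0.4365, -0.2776, 0.3128]
tool_rot: [0.999, 0.042, -0.004, -0.002]
ft_force: [0.1, 0.4, -0.3]
grip_width: 0.0006
grip_force: 0.0
```

```bash
python3 -c "
from h import *
st()
c=robot.camera('scene');crop(c,'s5',(190,110,350,260,4))
for q in ('ram_end','work','nest','pin_top','nut','bolt','jar','fuses','pot'): print(q,[(round(d['score'],2),np.round(d['at'],3)) for d in robot.place_of(c,q)][:2])"
```

```text
t 19.57 local mm [-194.8 -150.2  312.8] toolx yaw 0.0837 F [ 0.1  0.4 -0.3] w 0.001
ram_end [(0.8, array([ 0.615, -0.11 ,  0.089]))]
work [(0.81, array([ 0.59 , -0.6  ,  0.017])), (0.65, array([ 0.582, -0.11 ,  0.037]))]
nest [(0.97, array([ 0.586, -0.114,  0.037]))]
pin_top [(0.73, array([ 0.379, -0.241, -0.002])), (0.61, array([ 0.558, -0.604,  0.046]))]
nut [(0.59, array([ 0.397,  0.101, -0.005]))]
bolt [(0.41, array([ 0.378, -0.239, -0.002]))]
jar [(0.73, array([ 0.578, -0.451, -0.005]))]
fuses [(0.81, array([0.685, 0.134, 0.   ]))]
pot [(0.54, array([ 0.465, -0.374, -0.002]))]
```

View pics/s5.png

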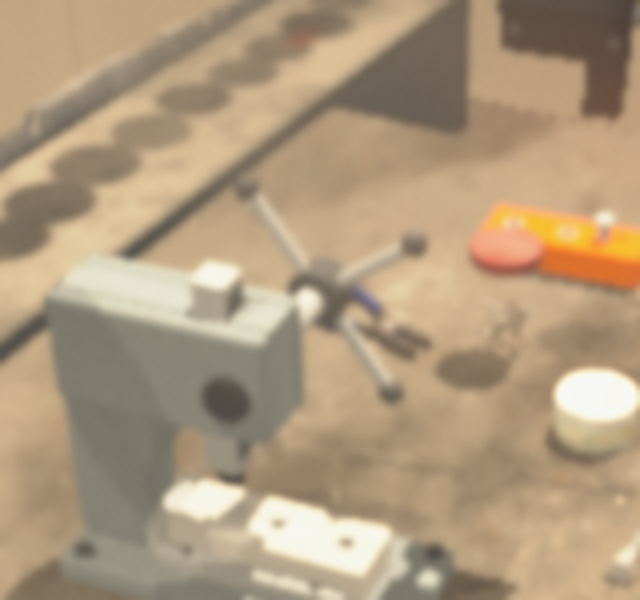

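The last view shows the ram raised (nose at (235,475), about 26 mm above the dowel by wheel angle). The bar is in its nest, the bystanders have not moved and the arm is clear.

```bash
python3 -c "
from h import *
print(robot.hand_in())"
```

```text
the job is handed in; nothing more can be done
None
```

I handed the job in at about 20 s. The bar is against the back stop, and the dowel was pressed home with about 50 N of ram force. The ram is turned back to about 26 mm clear of the dowel by wheel angle, and the other things on the bench have not been moved.

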